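# Stow the multimeter and shut the instrument case past its locked lid stay

### The job

Put the hand multimeter away: lay it gently, flat and face up, in the empty compartment of the plywood instrument case. Then press the locked folding lid stay at its knee until it breaks past straight, and lower the lid gently, without slamming it, until the case is fully shut. Leave everything else where it is.

Things in the scene. Friction and masses are not known exactly. Their poses are not given: they have to be found in the camera images.
- case: Plywood instrument case, 300 (x) by 220 (y) by 130 mm (z), fixed. Origin: centre of its underside, z up. Lid hinge along x at the upper +y edge; front (handle) faces -y; walls 9 mm. A padded deck 80 mm up has three compartments: a long rear one by the hinge (wire reel), a small front one at -x (tin), the large empty front one. At +x (112 to 141 mm) is the deep slot into which the stay folds.
- meter_bay (a point): Centre of the floor of the large empty front compartment: 80 mm above the case's underside, 50 mm below its rim; axes as the case's. The compartment is 173 mm along x by 132 mm along y, bounded by dividers 30 mm high at -x and +y, the case's front wall at -y and the stay slot's partition (top 124 mm above the underside) at +x.
- meter: Hand multimeter lying face up on the bench: a dark slab 150 (x) by 56 (y) by 28 mm (z), about 0.3 kg, display towards +x, a round dial in the middle (top at 33 mm), three sockets towards -x. Origin: centre of its underside, z out of its face. It may go into the compartment either end first, long side along the case's x.
- lid (a joint): Lid angle (rad): 0 standing open, locked, 84 degrees from shut; grows as it is lowered; 1.466 fully shut on the rim. Stiff hinge: once the stay is broken the lid stays where it is left and must be pushed all the way, about 3.5 N at 180 mm from the hinge when upright, less lower down. While the stay is locked the lid cannot be lowered.
- lid_hinge (a point): Middle of the lid's hinge axis (along the case's x), 130 mm above the case's underside, 110 mm from its origin towards +y. Turns with the lid: its -y axis points from the hinge to the lid's free edge, its z axis out of the lid's outer face; that face lies 9 mm out along z.
- lid_edge (a point): Middle of the lid's free edge, on the outer face. The lid is a flat ply panel, 300 mm long, 220 mm from hinge to free edge, 9 mm thick. Open, this edge is about 350 mm above the bench and the outer face looks towards the case's +y. Axes as point lid_hinge.
- stay_knee (a joint): Fold (rad) of the stay: two steel links, upper 119 mm (pivoted on the lid), lower 91 mm (pivoted at case x 127, y -82, z 118 mm). 0 = locked, knee on its stop, bent 0.30 upwards past straight. Pressed down it swings through straight (0.30; the lid leans back 0.03 rad) and folds down into the case: broken beyond about 0.6; 2.57 with the lid shut. About 4 N at the knee; it stays where left.
- knee (a point): Centre of the stay's knee, a steel thumb barrel of 10 mm radius, 24 mm long along the case's x. Locked it is at case x 127, y -14, z 179 mm, 49 mm above the rim. It swings down and towards the hinge on an arc of 91 mm radius about the lower link's pivot: at fold 0.6 about 26 mm lower and 16 mm nearer the hinge, at 1.16 about 52 mm lower, level with the rim.
- screwdriver: Black-handled screwdriver, 180 mm long, lying along the meter, 85 mm from its middle. Leave alone. Origin: its middle, on the bench.
- pliers: Green-handled pliers, about 150 mm long, lying across beyond one end of the meter. Leave alone. Origin: by the rivet, on the bench.
- solder_reel: Reel of solder standing upright, 54 mm across and 50 mm high, beyond the display end of the meter. Leave alone. Origin: centre of its underside.
- fuse_tin: Flat steel tin, 50 by 90 by 26 mm, in the small front compartment. Leave alone. Origin: centre of its underside.
- wire_reel: Copper-coloured wire reel, 50 mm across and 42 mm high, in the rear compartment. Leave alone. Origin: centre of its underside.

How it is judged:
By the outcome, as a careful person would: the job done as asked, in the order asked, and still so for the second after the job is handed in, with the robot touching nothing.
It also fails if it takes over 69 s, if anything falls off the work surface, if the arm or the gripper's body presses on something with over 40 N, if the wrist force passes 120 N, or if a joint passes its speed limit or range.

### The arm

A 6-joint arm with a two-finger parallel gripper is mounted at the origin on the work surface. World frame = base frame: x ahead of the robot, y to its left, z up, the work surface at z = 0. Lengths are in m, angles in rad, forces in N, time in s.
With the tool pointing down it reaches from about 0.35 to 0.875 m from the base axis. Payload 15.5 kg.
Tool frame: the origin (TCP) lies at the very end of the fingers, on their centre line; the grasp point (between the pads) lies 19 mm behind it; z points along the fingers, y is the line along which they close (so a half turn about z gives the same grasp; the last joint's range is limited). The gripper opens to 85 mm and grips with 20 to 120 N. Pads are 22 mm wide; open, the fingers measure 114 mm over their backs; the gripper's body (76 mm by 85 mm) begins 54 mm behind the grasp point. The pads swing forward as they close: fully open they stand 13 mm farther back than shut.
Start: joints at [1.188, 0.494, 1.345, -0, 1.302, -0.096], TCP at [0.177, 0.599, 0.231] pointing down, gripper open.
Joint ranges: [-2.91, 2.91], [-0.82, 2.16], [0.22, 2.67], [-1.22, 4.37], [0.12, 2.79], [-3.08, 3.08]. Speed limits (rad/s): [1.89, 1.89, 2.57, 3.01, 3.01, 3.01].

### API

Orientations are given as a unit quaternion [w, x, y, z].
In Python, from station import readout, viewer, job gives the robot as it stands.
- The arm moves only by the tool servo_tool, never from a script. Its argument "motion" is a list of rows, each a list of 7 numbers: the turn, a rotation vector about the tool's x, y, z in degrees, then the shift along the tool's x, y, z in mm, then the closure, from 0 (fully open) to 1 (shut). In form: [[ax, ay, az, tx, ty, tz, claw], ...]. A call has 1 to 8 rows; each row is the pose to reach, as a shift and turn from the pose commanded when the call began, along the tool's axes at that moment; what a row does not reach only later rows make up. A row lasts 1/12 s, in which the tool goes at most 41.7 mm and 7.16 degrees, less where a joint would pass 70% of its speed; a pose out of reach is approached as far as the arm can. A call with a gripper value outside its range is refused whole. The fingers move at their own pace and stop on an object; "squeeze" is the grip in N (left out, the last holds). Time passes only in rows, so rows that repeat a pose let the fingers close. It gives the time, the measured TCP pose, the force, the opening and the grip force at its end, in the units of the state.
- readout.get_obs(): the state, without advancing time (a new reading comes with each control period).
- viewer.grab_frame(name): name is "scene" or "top"; returns a dict with "frame" (384x512x3 uint8, blue, green, red), "range_z" (384x512 float32, m along the optical axis (not along the pixel's ray), 0 where there is no reading), "fx", "fy", "cx", "cy" (pixels), "rvec" (rotation vector, rad) and "tvec" (3), from world to camera coordinates, as OpenCV has them. Camera axes: x right, y down, z forward; pixel columns grow to the right and rows downward; lengths in m; the calibration is good to about 2 mm. A picture is of the moment at which its call begins.
- job.hand_in(): hands the job in; it is judged then, once.
The state is a dict: "time_s": time; "q": joint angles; "qvel": joint speeds; "joint_torque": joint torques, N m; "tool_pos": TCP position; "orientation": TCP orientation; "force": force on the tool from outside, world axes, zero at the start; "torque": the same for the moment, N m; "finger_gap": finger opening in m; "grip_force": force on a finger pad.
Only numpy, scipy, OpenCV 4.12 (cv2) and the standard library are available. Lean on these libraries where they do the work, as an engineer would, in place of code of your own. Each camera call takes 0.05 s, during which the arm holds its last target. There are 200 camera calls.

## Working session

There is one attempt and no reset: what is moved stays moved. The work goes in short steps, Python scripts to look and compute and a tool call to move; the robot and the scene stay as the last step left them, time stands still between calls to the robot, and variables do not carry over. Pictures are saved under pics/ and viewed, at most 10 in all, crops included, and the job is handed in when it is done.

Besides the shell and the picture viewer there is one more tool, called after ">>>" by a JSON object that holds its "fn" and its "kwargs", one argument or row to a line. servo_tool: Moves the arm, as the interface text tells. Its arguments: {"type":"object","properties":{"motion":{"type":"array"},"squeeze":{"type":"number"}},"required":["motion"]}

```bash
ls; mkdir -p pics; python3 - <<'E'
from station import readout, viewer
import cv2,numpy as np
o=readout.get_obs()
for k in o: print(k,np.round(o[k],4))
for n in("scene","top"):
    f=viewer.grab_frame(n); np.savez(f"pics/{n}0.npz",**f)
    print(n,[f[k] for k in("fx","fy","cx","cy","rvec","tvec")])
    R=cv2.Rodrigues(np.array(f["rvec"]))[0]; print(-R.T@np.array(f["tvec"]).ravel())
    cv2.imwrite(f"pics/{n}0.png",f["frame"])
E
```

```text
pics
time_s 0.0
q [ 1.1885  0.4942  1.3462  0.      1.3025 -0.0955]
qvel [0.0009 0.0004 0.0004 0.     0.0001 0.0024]
joint_torque [-1.50000e-03 -8.82167e+01 -3.83867e+01 -2.00000e-04  1.01000e-02
  0.00000e+00]
tool_pos [0.1766 0.5991 0.2307]
orientation [-2.000e-04  1.429e-01  9.897e-01 -6.000e-04]
force [-1.4029  0.6905  0.2298]
torque [-0.0245  0.0176 -0.0353]
grip_force 0.0
finger_gap 0.0853
scene [438.8552962477063, 438.8552962477063, 252.07524028717742, 196.15279376452983, array([ 2.01918356,  1.78774811, -0.5025257 ]), array([-0.01626092, -0.34282867,  1.63773254])]
[ 1.13188589 -0.111875    1.22730685]
top [477.3649059934304, 477.3649059934304, 252.47781298696205, 194.62478278538592, array([ 2.13796142, -2.19698762,  0.11095135]), array([-0.02773664,  0.52852476,  1.51497627])]
[ 0.36822355 -0.04182456  1.56138495]
```

View pics/scene0.png

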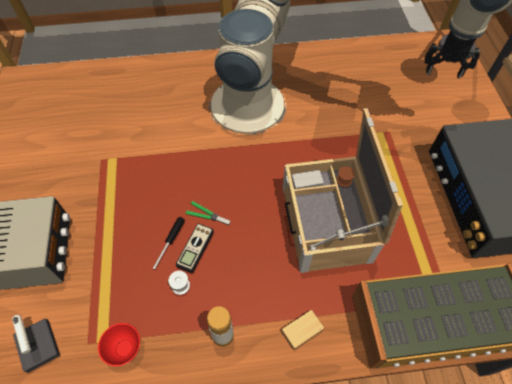

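View pics/top0.png

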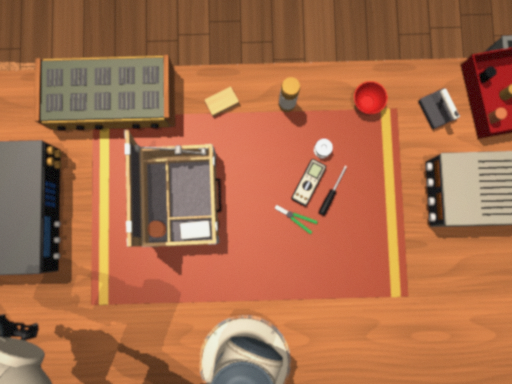

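The scene view shows the case, lid open, at about (340,205), with the stay knee near (340,233) and the meter at (195,248). In the top view the meter is at (309,183), the case at (175,195), and the case axes run roughly along the world's. Next I'll measure them.

```bash
cat > h.py <<'E'
import cv2,numpy as np
from station import readout,viewer
def load(p): return dict(np.load(p))
def cloud(f):
    v,u=np.mgrid[:384,:512]; z=f["range_z"]
    R=cv2.Rodrigues(f["rvec"])[0]
    c=np.stack([(u-f["cx"])/f["fx"]*z,(v-f["cy"])/f["fy"]*z,z],-1)
    return (c-f["tvec"].ravel())@R
def ray(f,px,h):
    R=cv2.Rodrigues(f["rvec"])[0]; o=-R.T@f["tvec"].ravel()
    px=np.asarray(px,float).reshape(-1,2)
    d=np.c_[(px[:,0]-f["cx"])/f["fx"],(px[:,1]-f["cy"])/f["fy"],np.ones(len(px))]@R
    return o+d*((h-o[2])/d[:,2])[:,None]
def proj(f,P):
    return cv2.projectPoints(np.float64(P).reshape(-1,1,3),f["rvec"],f["tvec"],np.array([[f["fx"],0,f["cx"]],[0,f["fy"],f["cy"]],[0,0,1.]]),None)[0].reshape(-1,2)
E
python3 - <<'E'
from h import *
for n in("top","scene"):
    f=load(f"pics/{n}0.npz"); P=cloud(f)
    print(n,"bench z",np.median(P[...,2][(np.abs(P[...,0]-.5)<.05)&(np.abs(P[...,1])<.05)]))
    # meter blob by height
    def rect(m,name):
        k,l,s,c=cv2.connectedComponentsWithStats(m.astype(np.uint8))
        for i in range(1,k):
            if s[i,4]>25:
                q=P[l==i][:,:2].astype(np.float32)*1000
                (cx,cy),(w,h),a=cv2.minAreaRect(q)
                print(name,s[i,4],np.round([cx,cy,w,h,a],1),"z",np.round(np.percentile(P[l==i][:,2],[5,50,95])*1000,1),"px",c[i].round())
    roi=(P[...,0]>.3)&(P[...,0]<.85)&(P[...,1]>-.4)&(P[...,1]<.02)
    rect(roi&(P[...,2]>.012)&(P[...,2]<.06),"low")
    roi=(P[...,0]>.25)&(P[...,0]<.85)&(P[...,1]>.0)&(P[...,1]<.45)
    rect(roi&(P[...,2]>.122)&(P[...,2]<.136),"rim")
    rect(roi&(P[...,2]>.15),"lid/stay")
f=load("pics/top0.npz");s=load("pics/scene0.npz")
a=cv2.resize(f["frame"][110:260,100:360],None,fx=3,fy=3,interpolation=cv2.INTER_CUBIC);cv2.imwrite("pics/tc.png",a)
E
```

```text
top bench z 0.00023708511577652958
low 54 [ 8.196e+02 -3.890e+02  6.020e+01  2.130e+01  2.000e-01] z [20.1 45.5 57.6] px [356. 101.]
low 42 [839.2   7.8  22.   21.9   6.5] z [20.8 26.1 32. ] px [235. 101.]
low 64 [ 813.2 -160.5   52.9   19.4   79.3] z [14.5 34.7 55. ] px [286. 108.]
low 214 [ 674.3 -274.9   48.6   51.    87.5] z [41.2 48.9 54.6] px [323. 147.]
low 793 [ 565.5 -225.3   56.   150.9   60.4] z [22.2 28.5 34.6] px [308. 182.]
low 31 [ 584.6 -329.5    8.7   63.    61.1] z [13.3 16.  19.1] px [340. 176.]
low 213 [ 505.4 -286.9   24.5  103.7   60.8] z [14.6 22.3 29.3] px [327. 201.]
low 28 [ 464.1 -158.9   33.5   20.8   61.9] z [12.3 14.9 18.4] px [289. 213.]
rim 133 [807.  216.5  14.1  85.3  89.3] z [124.5 129.  133.6] px [166. 103.]
rim 1072 [524.1 183.6 302.  226.3   1.1] z [123.5 128.8 134.3] px [178. 198.]
rim 41 [414.8 244.4  19.   42.   42.5] z [122.2 123.5 126.5] px [159. 230.]
lid/stay 1702 [521.9 212.7 164.8 300.3  89.8] z [170.5 286.1 351.1] px [136. 187.]
scene bench z 0.00039383279103404094
low 228 [ 505.7 -284.6   27.3  100.1   59.9] z [14.9 22.4 27.7] px [175. 230.]
low 918 [ 566.9 -224.3   59.   152.8   59.6] z [19.4 28.7 34.1] px [195. 248.]
low 43 [ 586.1 -329.9    7.3   75.    60.5] z [13.3 15.  20.1] px [160. 258.]
low 308 [ 675.9 -273.1   51.5   53.2   62.9] z [21.6 49.6 53.3] px [178. 281.]
low 49 [840.3   8.8  18.6  22.9   3. ] z [22.9 26.4 31.5] px [287. 329.]
low 111 [ 8.205e+02 -3.884e+02  5.880e+01  2.300e+01  2.000e-01] z [17.7 40.4 57. ] px [137. 339.]
rim 1351 [525.1 184.5 305.8 226.9   1.3] z [123.2 128.3 132.9] px [333. 209.]
rim 199 [8.078e+02 2.178e+02 8.360e+01 1.610e+01 2.000e-01] z [123.9 128.2 131.5] px [367. 296.]
lid/stay 2933 [527.  213.5 302.9 170.4   2.6] z [166.5 268.9 349.2] px [376. 181.]
```

View pics/tc.png

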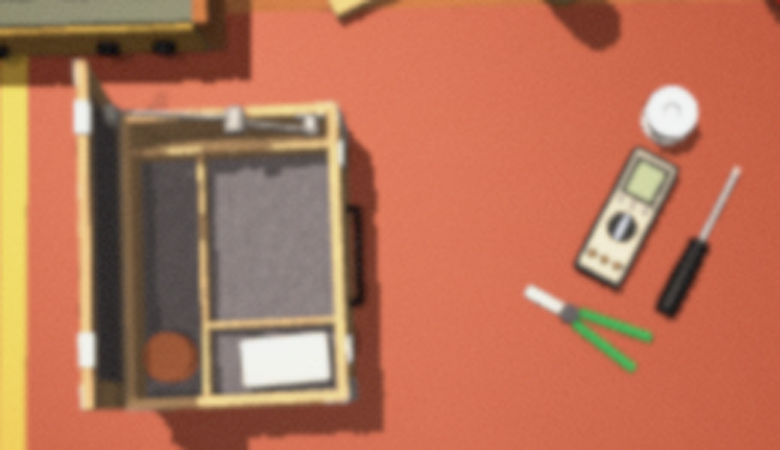

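The crop sharpens both: the meter's display points to the world's +x/-y side, the case's rim corners are at full-frame px of about (213,144) and (217,243), the knee is near (178,150), and the bay is bounded by the dividers. Next I'll measure the case precisely.

```bash
python3 - <<'E'
from h import *
for n in("top","scene"):
    f=load(f"pics/{n}0.npz"); P=cloud(f); Q=P.reshape(-1,3)
    # outer front wall: outermost -y rim points per x bin ; x-walls: per y bin
    m=(Q[:,2]>.12)&(Q[:,2]<.14)&(Q[:,0]>.3)&(Q[:,0]<.72)&(Q[:,1]>.04)&(Q[:,1]<.29)
    R=Q[m]
    fr=[];lo=[];hi=[]
    for x in np.arange(.39,.66,.01):
        s=R[abs(R[:,0]-x)<.005]; s=s[s[:,1]<.12]
        if len(s): fr.append([x,s[:,1].min()])
    for y in np.arange(.08,.26,.01):
        s=R[abs(R[:,1]-y)<.005]
        if len(s): lo.append([y,s[:,0].min()]);hi.append([y,s[:,0].max()])
    for nm,a in(("front",fr),("lo",lo),("hi",hi)):
        a=np.array(a); p=np.polyfit(*a.T,1); r=a[:,1]-np.polyval(p,a[:,0]); k=abs(r)<2*np.median(abs(r))+1e-4; p=np.polyfit(*a[k].T,1)
        print(n,nm,"slope deg",np.degrees(np.arctan(p[0])).round(2),"at mid",np.polyval(p,.524 if nm=="front" else .18).round(4),np.round(a[:,1],3)[::3])
    # lid top edge
    L=Q[(Q[:,2]>.3)&(Q[:,1]>.2)&(Q[:,1]<.42)&(Q[:,0]>.3)&(Q[:,0]<.72)]
    # knee neighbourhood
    K=Q[(Q[:,2]>.165)&(Q[:,2]<.2)&(Q[:,0]>.62)&(Q[:,0]<.69)&(Q[:,1]>.12)&(Q[:,1]<.22)]
    print("knee",len(K),K.min(0).round(3),K.max(0).round(3),np.median(K[K[:,2]>.183],0).round(4))
    print("lid z>.3 x",np.percentile(L[:,0],[1,99]).round(3),"y",np.percentile(L[:,1],[1,50,99]).round(3))
    print("lid yaw",np.degrees(np.polyfit(L[:,0],L[:,1],1)[0]).round(2))
    if n=="top":
      C=lambda u,v:(100+u/3,110+v/3)
      print("rim corners",ray(f,[C(340,103),C(350,400)],.13).round(4).tolist())
      print("bay floor/divider",ray(f,[C(205,322),C(345,318)],.11).round(4).tolist(),ray(f,[C(205,155)],.11).round(4), ray(f,[C(330,148),C(205,155)],.124).round(4).tolist())
      print("knee ray", ray(f,[C(234,120)],.187).round(4))
E
```

```text
top front slope deg 1.02 at mid 0.0754 [0.073 0.07  0.075 0.075 0.077 0.076 0.076 0.078 0.075]
top lo slope deg -0.65 at mid 0.375 [0.375 0.376 0.377 0.374 0.375 0.373]
top hi slope deg -3.03 at mid 0.6722 [0.676 0.675 0.675 0.673 0.674 0.635]
knee 94 [0.637 0.149 0.167] [0.665 0.218 0.2  ] [0.6518 0.1769 0.1882]
lid z>.3 x [0.377 0.669] y [0.27  0.276 0.284]
lid yaw 1.05
rim corners [[0.6743, 0.073, 0.13], [0.3738, 0.0687, 0.13]]
bay floor/divider [[0.4565, 0.2158, 0.11], [0.4567, 0.0737, 0.11]] [[0.6281 0.2142 0.11  ]] [[0.6293, 0.0845, 0.124], [0.6256, 0.2118, 0.124]]
knee ray [[0.6481 0.1721 0.187 ]]
scene front slope deg 1.17 at mid 0.0761 [0.074 0.07  0.075 0.077 0.076 0.076 0.077 0.077 0.074]
scene lo slope deg -1.4 at mid 0.3748 [0.378 0.379 0.377 0.376 0.374 0.374]
scene hi slope deg -1.29 at mid 0.6764 [0.679 0.678 0.676 0.677 0.676 0.676]
knee 135 [0.64  0.149 0.166] [0.667 0.217 0.199] [0.6558 0.1796 0.1882]
lid z>.3 x [0.379 0.673] y [0.271 0.277 0.287]
lid yaw 1.24
```

>>> {"fn": "servo_tool", "kwargs": {
  "motion": [
    [0,0,0,0,0,-40,0],
    [0,0,0,0,0,-80,0],
    [0,0,0,0,0,-120,0],
    [0,0,0,0,0,-160,0],
    [0,0,0,0,0,-200,0],
    [0,0,0,0,0,-220,0],
    [0,0,0,0,0,-220,0]
  ],
  "squeeze": 40
}}

```text
time_s: 0.68
tool_pos: [0.1771, 0.6004, 0.4565]
orientation: [0.001, 0.143, 0.99, 0.004]
force: [0.6, 1.5, -0.0]
finger_gap: 0.0856
grip_force: 0.0
```

>>> {"fn": "servo_tool", "kwargs": {
  "motion": [
    [0,0,0,-13,-15,0,0],
    [0,0,0,-38,-43,0,0],
    [0,0,0,-65,-73,0,0],
    [0,0,0,-92,-104,0,0],
    [0,0,0,-119,-134,0,0],
    [0,0,0,-146,-164,0,0],
    [0,0,0,-173,-194,0,0],
    [0,0,0,-200,-225,0,0]
  ]
}}

```text
time_s: 1.35
tool_pos: [0.305, 0.3252, 0.4506]
orientation: [-0.0, 0.143, 0.99, -0.0]
force: [1.4, 0.1, 1.4]
finger_gap: 0.0852
grip_force: 0.0
```

>>> {"fn": "servo_tool", "kwargs": {
  "motion": [
    [0,0,0,-27,-30,0,0],
    [0,0,0,-54,-60,0,0],
    [0,0,0,-81,-90,0,0],
    [0,0,0,-108,-121,0,0],
    [0,0,0,-135,-151,0,0],
    [0,0,0,-162,-181,0,0],
    [0,0,0,-189,-211,0,0],
    [0,0,0,-215,-240,0,0]
  ]
}}

```text
time_s: 2.02
tool_pos: [0.4434, 0.0339, 0.4507]
orientation: [-0.0, 0.143, 0.99, -0.0]
force: [1.1, 0.5, -0.4]
finger_gap: 0.0853
grip_force: 0.0
```

>>> {"fn": "servo_tool", "kwargs": {
  "motion": [
    [0,0,2,-24,-27,10,0],
    [0,0,4,-50,-56,25,0],
    [0,0,6,-76,-85,42,0],
    [0,0,8,-102,-114,62,0],
    [0,0,10,-128,-143,82,0],
    [0,0,11,-154,-172,104,0],
    [0,0,12,-176,-197,124,0],
    [0,0,13.2,-192,-215,140,0]
  ]
}}

```text
time_s: 2.68
tool_pos: [0.5667, -0.2267, 0.3088]
orientation: [-0.001, 0.257, 0.967, 0.0]
force: [-0.6, 0.5, 0.2]
finger_gap: 0.0857
grip_force: 0.0
```

>>> {"fn": "servo_tool", "kwargs": {
  "motion": [
    [0,0,0,0,0,35,0],
    [0,0,0,0,0,75,0],
    [0,0,0,0,0,115,0],
    [0,0,0,0,0,155,0],
    [0,0,0,0,0,190,0],
    [0,0,0,0,0,210,0],
    [0,0,0,0,0,220,0],
    [0,0,0,0,0,220,0]
  ]
}}

```text
time_s: 3.35
tool_pos: [0.5653, -0.2238, 0.0889]
orientation: [-0.002, 0.256, 0.967, 0.0]
force: [-0.3, 0.2, -0.0]
finger_gap: 0.0853
grip_force: 0.0
```

```bash
python3 - <<'E'
from h import *
f=viewer.grab_frame("scene");g=viewer.grab_frame("top")
print(readout.get_obs()["tool_pos"],readout.get_obs()["orientation"])
a=cv2.resize(f["frame"][170:310,120:260],(560,560),interpolation=cv2.INTER_CUBIC)
cv2.imwrite("pics/g1.png",a)
E
```

```text
[ 0.56703359 -0.22463688  0.09200531] [ 3.09435344e-04  2.55703652e-01  9.66755161e-01 -7.51184625e-05]
```

View pics/g1.png

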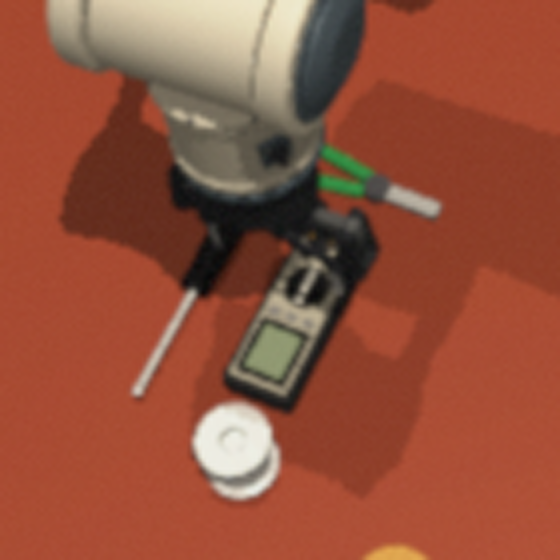

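The gripper straddles the meter in line with it: meter dial at crop (308,285), screwdriver clear to the left. I'll go down and grip.

>>> {"fn": "servo_tool", "kwargs": {
  "motion": [
    [0,0,0,0,0,25,0],
    [0,0,0,0,0,50,0],
    [0,0,0,0,0,68,0],
    [0,0,0,0,0,78,0],
    [0,0,0,0,0,84,0],
    [0,0,0,0,0,86,0],
    [0,0,0,0,0,86,0],
    [0,0,0,0,0,86,0]
  ]
}}

```text
time_s: 4.12
tool_pos: [0.5673, -0.2248, 0.0064]
orientation: [0.001, 0.256, 0.967, -0.0]
force: [-0.1, -0.3, -0.5]
finger_gap: 0.0855
grip_force: 0.0
```

>>> {"fn": "servo_tool", "kwargs": {
  "motion": [
    [0,0,0,0,0,0,0.2],
    [0,0,0,0,0,0,0.3],
    [0,0,0,0,0,0,0.5],
    [0,0,0,0,0,0,0.7],
    [0,0,0,0,0,0,1],
    [0,0,0,0,0,0,1],
    [0,0,0,0,0,0,1],
    [0,0,0,0,0,0,1]
  ],
  "squeeze": 45
}}

```text
time_s: 4.78
tool_pos: [0.567, -0.2246, 0.0061]
orientation: [0.001, 0.256, 0.967, -0.0]
force: [-1.3, 1.2, 8.8]
finger_gap: 0.0552
grip_force: 47.2
```

>>> {"fn": "servo_tool", "kwargs": {
  "motion": [
    [0,0,0,0,0,-5,1],
    [0,0,0,0,0,-20,1],
    [0,0,0,0,0,-50,1],
    [0,0,0,0,0,-85,1],
    [0,0,0,0,0,-125,1],
    [0,0,0,0,0,-165,1],
    [0,0,0,0,0,-200,1],
    [0,0,0,0,0,-220,1]
  ]
}}

```text
time_s: 5.45
tool_pos: [0.5674, -0.2248, 0.2299]
orientation: [0.002, 0.256, 0.967, -0.0]
force: [0.7, 0.5, -3.6]
finger_gap: 0.0548
grip_force: 49.7
```

>>> {"fn": "servo_tool", "kwargs": {
  "motion": [
    [0,0,0,10,15,0,1],
    [0,0,0,25,39,0,1],
    [0,0,0,42,65,0,1],
    [0,0,0,60,93,0,1],
    [0,0,0,78,121,0,1],
    [0,0,0,96,149,0,1],
    [0,0,0,112,174,0,1],
    [0,0,0,124,192,0,1]
  ]
}}

```text
time_s: 6.12
tool_pos: [0.553, 0.0062, 0.2255]
orientation: [-0.0, 0.255, 0.967, 0.0]
force: [0.8, 0.4, -3.7]
finger_gap: 0.0551
grip_force: 49.6
```

>>> {"fn": "servo_tool", "kwargs": {
  "motion": [
    [0,0,-4,10,15,0,1],
    [0,0,-9,22,35,0,1],
    [0,0,-14,35,55,0,1],
    [0,0,-19,48,75,0,1],
    [0,0,-24,60,94,0,1],
    [0,0,-28,70,110,0,1],
    [0,0,-30,77,120,0,1],
    [0,0,-30.7,80,125,0,1]
  ]
}}

```text
time_s: 6.78
tool_pos: [0.5455, 0.1533, 0.2253]
orientation: [-0.0, -0.011, 1.0, 0.0]
force: [1.0, -0.5, -3.0]
finger_gap: 0.0549
grip_force: 49.6
```

```bash
python3 - <<'E'
from h import *
f=viewer.grab_frame("scene");g=viewer.grab_frame("top")
o=readout.get_obs();print(o["tool_pos"],o["orientation"],o["force"])
a=cv2.resize(f["frame"][90:290,250:450],(500,500),interpolation=cv2.INTER_CUBIC)
b=cv2.resize(g["frame"][110:270,90:250],(500,500),interpolation=cv2.INTER_CUBIC)
cv2.imwrite("pics/g2.png",cv2.resize(np.hstack([a,b]),(800,400)))
E
```

```text
[0.54586801 0.15229271 0.22528696] [-1.08273236e-04 -9.16492022e-03  9.99957994e-01 -4.85168647e-05] [-0.0066473   0.29296963 -2.82237472]
```

View pics/g2.png

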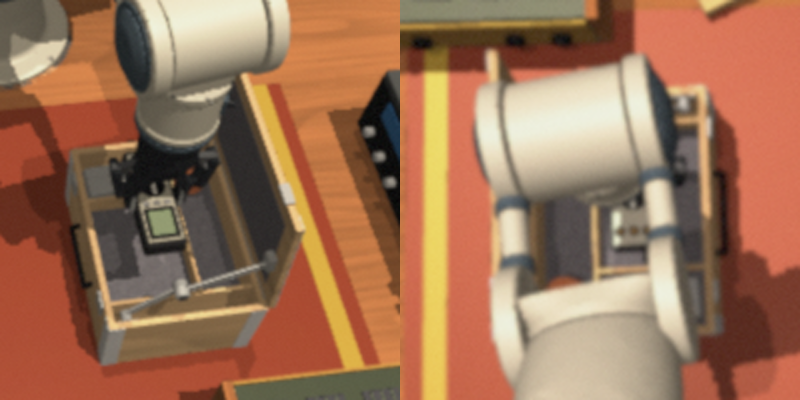

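Meter is level and lined up over the empty bay; wrist cylinder reaches towards the lid, so I'll check that clearance before lowering.

```bash
python3 - <<'E'
from h import *
for n in("scene","top"):
    f=viewer.grab_frame(n);P=cloud(f).reshape(-1,3);P=P[(f["range_z"]>0).ravel()]
    W=P[(P[:,2]>.36)&(P[:,0]>.45)&(P[:,0]<.75)&(P[:,1]>0)&(P[:,1]<.5)]
    print(n,"wrist min",W.min(0).round(3),"max",W.max(0).round(3))
    for z in np.arange(.36,.66,.02):
        s=W[abs(W[:,2]-z)<.01]
        if len(s): print(z.round(2),"x",np.percentile(s[:,0],[1,99]).round(3),"y",np.percentile(s[:,1],[1,99]).round(3))
E
```

```text
scene wrist min [0.45 0.06 0.36] max [0.613 0.229 0.636]
0.36 x [0.547 0.585] y [0.114 0.178]
0.38 x [0.542 0.585] y [0.114 0.178]
0.4 x [0.56  0.584] y [0.115 0.169]
0.42 x [0.54  0.594] y [0.104 0.189]
0.44 x [0.535 0.595] y [0.104 0.19 ]
0.46 x [0.548 0.593] y [0.106 0.203]
0.48 x [0.563 0.593] y [0.11  0.199]
0.5 x [0.565 0.596] y [0.083 0.192]
0.52 x [0.568 0.599] y [0.082 0.21 ]
0.54 x [0.511 0.611] y [0.068 0.225]
0.56 x [0.514 0.612] y [0.067 0.226]
0.58 x [0.468 0.61 ] y [0.068 0.226]
0.6 x [0.453 0.6  ] y [0.064 0.223]
0.62 x [0.45  0.579] y [0.066 0.221]
0.64 x [0.45  0.451] y [0.065 0.078]
top wrist min [0.451 0.058 0.413] max [0.609 0.232 0.62 ]
0.42 x [0.498 0.512] y [0.116 0.165]
0.44 x [0.499 0.516] y [0.115 0.174]
0.46 x [0.5   0.515] y [0.116 0.161]
0.48 x [0.5  0.51] y [0.121 0.142]
0.5 x [0.498 0.506] y [0.122 0.159]
0.52 x [0.499 0.503] y [0.129 0.155]
0.54 x [0.49  0.574] y [0.067 0.183]
0.56 x [0.488 0.605] y [0.065 0.206]
0.58 x [0.469 0.605] y [0.066 0.23 ]
0.6 x [0.454 0.594] y [0.066 0.222]
0.62 x [0.453 0.577] y [0.069 0.219]
```

>>> {"fn": "servo_tool", "kwargs": {
  "motion": [
    [0,0,0,0,0,15,1],
    [0,0,0,0,0,40,1],
    [0,0,0,0,0,68,1],
    [0,0,0,0,0,95,1],
    [0,0,0,0,0,115,1],
    [0,0,0,0,0,127,1],
    [0,0,0,0,0,132,1],
    [0,0,0,0,0,134,1]
  ]
}}

```text
time_s: 7.65
tool_pos: [0.5459, 0.151, 0.0906]
orientation: [-0.001, -0.008, 1.0, -0.0]
force: [1.1, -0.4, -3.0]
finger_gap: 0.0548
grip_force: 49.4
```

>>> {"fn": "servo_tool", "kwargs": {
  "motion": [
    [0,0,0,0,0,1,1],
    [0,0,0,0,0,1,1],
    [0,0,0,0,0,2,1],
    [0,0,0,0,0,2,1],
    [0,0,0,0,0,3,1],
    [0,0,0,0,0,3,1]
  ]
}}

```text
time_s: 8.15
tool_pos: [0.5462, 0.152, 0.0885]
orientation: [0.0, -0.009, 1.0, 0.0]
force: [0.0, -0.3, -3.1]
finger_gap: 0.0551
grip_force: 49.5
```

>>> {"fn": "servo_tool", "kwargs": {
  "motion": [
    [0,0,0,0,0,1,1],
    [0,0,0,0,0,1,1],
    [0,0,0,0,0,1.5,1],
    [0,0,0,0,0,2,1],
    [0,0,0,0,0,2,1]
  ]
}}

```text
time_s: 8.57
tool_pos: [0.5461, 0.1519, 0.0862]
orientation: [-0.0, -0.009, 1.0, -0.0]
force: [0.2, 0.1, -2.9]
finger_gap: 0.0551
grip_force: 49.5
```

>>> {"fn": "servo_tool", "kwargs": {
  "motion": [
    [0,0,0,0,0,0.5,1],
    [0,0,0,0,0,1,1],
    [0,0,0,0,0,1.5,1],
    [0,0,0,0,0,2,1],
    [0,0,0,0,0,2,1]
  ]
}}

```text
time_s: 8.98
tool_pos: [0.5461, 0.152, 0.0861]
orientation: [0.001, -0.009, 1.0, 0.0]
force: [-10.4, -2.6, 33.2]
finger_gap: 0.0552
grip_force: 53.8
```

>>> {"fn": "servo_tool", "kwargs": {
  "motion": [
    [0,0,0,0,0,-1,1],
    [0,0,0,0,0,-1.5,1],
    [0,0,0,0,0,-1.5,1]
  ]
}}

```text
time_s: 9.23
tool_pos: [0.5462, 0.1519, 0.0861]
orientation: [0.0, -0.009, 1.0, 0.0]
force: [-2.1, -1.4, 8.5]
finger_gap: 0.055
grip_force: 51.1
```

>>> {"fn": "servo_tool", "kwargs": {
  "motion": [
    [0,0,0,0,0,0,0.25],
    [0,0,0,0,0,0,0.15],
    [0,0,0,0,0,0,0.1],
    [0,0,0,0,0,0,0.1],
    [0,0,0,0,0,0,0.1]
  ]
}}

```text
time_s: 9.65
tool_pos: [0.5461, 0.152, 0.0857]
orientation: [-0.0, -0.009, 1.0, -0.0]
force: [0.2, -0.3, -0.5]
finger_gap: 0.0771
grip_force: 0.0
```

Meter released. I'll raise clear, closing the fingers on the way, and look before touching the stay.

>>> {"fn": "servo_tool", "kwargs": {
  "motion": [
    [0,0,0,0,0,-5,0.1],
    [0,0,0,0,0,-20,0.1],
    [0,0,0,0,0,-50,0.1],
    [0,0,0,0,0,-85,0.3],
    [0,0,0,0,0,-120,0.6],
    [0,0,0,0,0,-150,1],
    [0,0,0,0,0,-170,1],
    [0,0,0,0,0,-175,1]
  ],
  "squeeze": 40
}}

```text
time_s: 10.32
tool_pos: [0.5474, 0.1522, 0.265]
orientation: [0.003, -0.009, 1.0, 0.0]
force: [1.2, -0.1, -0.6]
finger_gap: 0.0162
grip_force: 0.0
```

>>> {"fn": "servo_tool", "kwargs": {
  "motion": [
    [0,0,0,-15,2,0,1],
    [0,0,0,-40,5,0,1],
    [0,0,0,-65,8,0,1],
    [0,0,0,-90,12,0,1],
    [0,0,0,-103,14,0,1],
    [0,0,0,-106,15,0,1],
    [0,0,0,-106,15,0,1]
  ]
}}

```text
time_s: 10.9
tool_pos: [0.6518, 0.169, 0.2598]
orientation: [-0.001, -0.009, 1.0, -0.0]
force: [-0.5, 0.4, -0.0]
finger_gap: 0.0003
grip_force: 0.0
```

```bash
python3 - <<'E'
from h import *
from scipy.optimize import brentq
f=viewer.grab_frame("scene");o=readout.get_obs();print(o["tool_pos"],o["orientation"],o["force"],o["finger_gap"])
P=cloud(f).reshape(-1,3)
K=P[(P[:,2]>.183)&(P[:,2]<.2)&(abs(P[:,0]-.652)<.02)&(abs(P[:,1]-.177)<.012)];print(len(K),K.mean(0).round(4) if len(K) else "")
m=(P[:,2]>.095)&(P[:,2]<.122)&(abs(P[:,0]-.55)<.075)&(P[:,1]>.1)&(P[:,1]<.205); M=P[m]
r=cv2.minAreaRect(np.float32(M[:,:2]*1000)); print("meter",r,np.percentile(M[:,2],[5,50,95]))
# closed finger extents
W=P[(P[:,2]>.262)&(P[:,2]<.32)&(abs(P[:,0]-.652)<.06)&(abs(P[:,1]-.167)<.06)]
for z in(.27,.28,.29,.31): s=W[abs(W[:,2]-z)<.005]; print(z,len(s),s.min(0).round(3) if len(s) else "",s.max(0).round(3) if len(s) else "")
for th in(41.9,30,22.6,18,15,10):
    t=np.radians(th);k=np.array([-82+91*np.cos(t),118+91*np.sin(t)])
    def g(L):
        ps=np.radians(6)+L; b=np.arctan2(-16.2,98.5)+np.radians(6)
        d=np.array([-np.sin(ps),np.cos(ps)]);n=np.array([np.cos(ps),np.sin(ps)])
        d0=np.array([-np.sin(np.radians(6)),np.cos(np.radians(6))]);n0=np.array([d0[1],-d0[0]])
        v=np.array([-16.2,98.5]);n=np.array([d[1],-d[0]])
        p=np.array([110,130])+v@d0*d+v@n0*n
        return np.hypot(*(p-k))-119
    Ls=np.linspace(-.1,.8,901);G=[g(x) for x in Ls];print(th,k.round(1),"lid roots",[Ls[i].round(3) for i in range(900) if G[i]*G[i+1]<0])
cv2.imwrite("pics/g3.png",cv2.resize(f["frame"][100:290,260:430],(680,600)[:1]+(600,),interpolation=cv2.INTER_CUBIC))
E
```

```text
[0.65109411 0.16884974 0.26007615] [-6.95099343e-04 -9.36029270e-03  9.99955943e-01 -1.19379759e-04] [-0.50161785 -0.25781118 -0.44037946] -7.922927556482883e-05
57 [0.6533 0.1748 0.1868]
meter ((548.0873413085938, 150.41293334960938), (146.36155700683594, 57.439720153808594), 1.0118873119354248) [0.10178036 0.10801177 0.11308837]
0.27 21 [0.652 0.154 0.266] [0.664 0.181 0.275]
0.28 26 [0.654 0.154 0.275] [0.664 0.179 0.285]
0.29 14 [0.655 0.154 0.287] [0.665 0.173 0.295]
0.31 76 [0.646 0.135 0.305] [0.666 0.202 0.315]
41.9 [-14.3 178.8] lid roots [np.float64(-0.001)]
30 [ -3.2 163.5] lid roots [np.float64(-0.025)]
22.6 [  2. 153.] lid roots [np.float64(-0.002)]
18 [  4.5 146.1] lid roots [np.float64(0.029)]
15 [  5.9 141.6] lid roots [np.float64(0.056)]
10 [  7.6 133.8] lid roots [np.float64(0.112)]
```

View pics/g3.png

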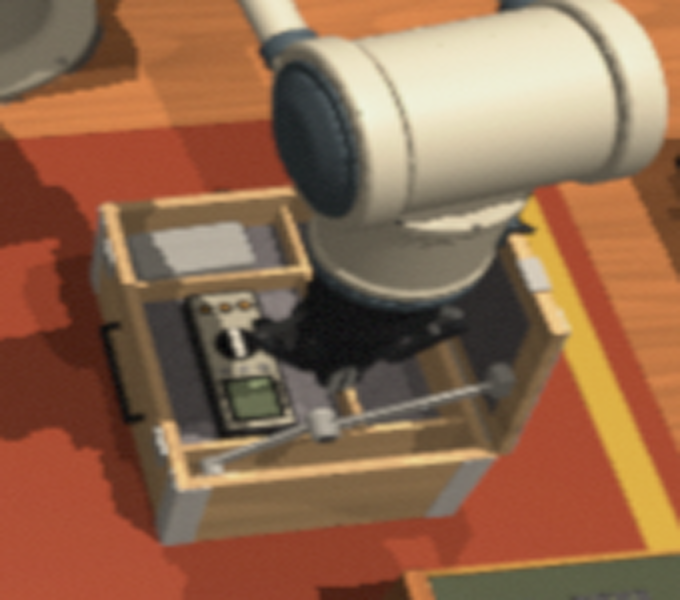

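The picture shows the meter flat and face up in the bay, display at crop (250,395). The knee is at (322,425), below and just beside the closed fingertips. Now I'll press the knee along its arc.

>>> {"fn": "servo_tool", "kwargs": {
  "motion": [
    [0,0,0,0,0,15,1],
    [0,0,0,0,0,35,1],
    [0,0,0,0,0,52,1],
    [0,0,0,0,0,62,1],
    [0,0,0,0,0,66,1],
    [0,0,0,0,0,68,1],
    [0,0,0,0,0,68,1]
  ]
}}

```text
time_s: 11.53
tool_pos: [0.6517, 0.169, 0.1933]
orientation: [0.0, -0.009, 1.0, 0.0]
force: [0.8, 0.0, 0.6]
finger_gap: 0.0001
grip_force: 0.0
```

>>> {"fn": "servo_tool", "kwargs": {
  "motion": [
    [0,0,0,0,0,2,1],
    [0,0,0,0,1,4,1],
    [0,0,0,0,2,6,1],
    [0,0,0,0,3,8,1],
    [0,0,0,0,4,10,1],
    [0,0,0,0,5,12,1],
    [0,0,0,0,6,14,1],
    [0,0,0,0,7,16,1]
  ]
}}

```text
time_s: 12.2
tool_pos: [0.6517, 0.176, 0.1767]
orientation: [0.0, -0.009, 1.0, -0.0]
force: [0.4, 0.3, 1.4]
finger_gap: 0.0001
grip_force: 0.5
```

>>> {"fn": "servo_tool", "kwargs": {
  "motion": [
    [0,0,0,0,1,2,1],
    [0,0,0,0,2,5,1],
    [0,0,0,0,4,8,1],
    [0,0,0,0,5,11,1],
    [0,0,0,0,6,14,1],
    [0,0,0,0,7,17,1],
    [0,0,0,0,8,20,1],
    [0,0,0,0,9,23,1]
  ]
}}

```text
time_s: 12.87
tool_pos: [0.6516, 0.185, 0.1536]
orientation: [0.0, -0.009, 1.0, 0.0]
force: [-0.7, 0.5, 4.5]
finger_gap: -0.0003
grip_force: 1.8
```

```bash
python3 - <<'E'
from h import *
f=viewer.grab_frame("scene");o=readout.get_obs();print(o["tool_pos"],o["force"])
P=cloud(f).reshape(-1,3)
K=P[(P[:,2]>.133)&(P[:,2]<.2)&(abs(P[:,0]-.655)<.017)&(abs(P[:,1]-.18)<.03)]
K=K[np.argsort(K[:,1])]
for y in np.arange(.15,.21,.006): s=K[abs(K[:,1]-y)<.003]; print(y.round(3),len(s),np.percentile(s[:,2],[0,100]).round(3) if len(s) else "")
cv2.imwrite("pics/g4.png",cv2.resize(f["frame"][170:270,290:410],(720,600),interpolation=cv2.INTER_CUBIC))
E
```

```text
[0.65133101 0.18512772 0.1529544 ] [0.61757836 0.76714554 1.56639883]
0.15 4 [0.135 0.138]
0.156 4 [0.138 0.141]
0.162 4 [0.135 0.145]
0.168 15 [0.134 0.2  ]
0.174 22 [0.133 0.198]
0.18 17 [0.135 0.2  ]
0.186 25 [0.142 0.2  ]
0.192 17 [0.142 0.199]
0.198 15 [0.14  0.198]
0.204 8 [0.149 0.161]
```

View pics/g4.png

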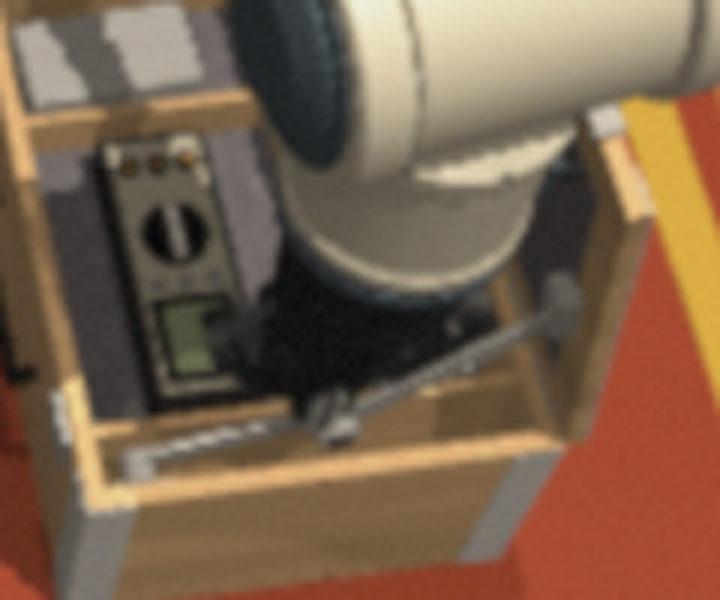

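The barrel, at crop (335,420), is under the fingertips near rim height and the stay bends downward, so it's broken. I'll press a few mm more, then retreat straight up.

>>> {"fn": "servo_tool", "kwargs": {
  "motion": [
    [0,0,0,0,1,2,1],
    [0,0,0,0,1,4,1],
    [0,0,0,0,1,5,1],
    [0,0,0,0,0,0,1],
    [0,0,0,0,-4,-12,1],
    [0,0,0,0,-9,-35,1],
    [0,0,0,0,-12,-65,1],
    [0,0,0,0,-12,-100,1]
  ]
}}

```text
time_s: 13.58
tool_pos: [0.6509, 0.1718, 0.2548]
orientation: [-0.001, -0.009, 1.0, -0.0]
force: [2.0, 0.5, 0.1]
finger_gap: -0.0001
grip_force: 0.0
```

>>> {"fn": "servo_tool", "kwargs": {
  "motion": [
    [0,0,0,0,0,-35,1],
    [0,0,0,0,0,-72,1],
    [0,0,0,0,0,-110,1],
    [0,0,0,5,0,-140,1],
    [0,0,0,20,0,-158,1],
    [0,0,0,45,0,-165,1],
    [0,0,0,75,0,-165,1],
    [0,0,0,105,5,-165,1]
  ]
}}

```text
time_s: 14.25
tool_pos: [0.5455, 0.175, 0.4202]
orientation: [0.001, -0.009, 1.0, 0.0]
force: [-0.1, 1.3, 0.6]
finger_gap: -0.0002
grip_force: 0.0
```

>>> {"fn": "servo_tool", "kwargs": {
  "motion": [
    [0,0,0,10,25,0,1],
    [0,0,0,22,55,0,1],
    [0,0,0,23,90,0,1],
    [0,0,0,23,125,0,1],
    [0,0,0,23,160,0,1],
    [0,0,0,23,185,0,1],
    [0,0,0,23,192,0,1],
    [0,0,0,23,192,0,1]
  ]
}}

```text
time_s: 14.92
tool_pos: [0.5196, 0.3688, 0.4192]
orientation: [-0.0, -0.01, 1.0, 0.0]
force: [0.7, -0.2, 0.3]
finger_gap: 0.0001
grip_force: 0.0
```

```bash
python3 - <<'E'
from h import *
for n in("top","scene"):
    f=viewer.grab_frame(n);P=cloud(f).reshape(-1,3)
    L=P[(P[:,2]>.25)&(P[:,2]<.37)&(abs(P[:,0]-.525)<.15)&(P[:,1]>.2)&(P[:,1]<.31)]
    for z in(.27,.30,.33,.345,.355): s=L[abs(L[:,2]-z)<.006]; print(n,z,len(s),np.percentile(s[:,1],[2,50,98]).round(3) if len(s) else "")
o=readout.get_obs();print(o["tool_pos"],o["orientation"],o["force"],o["time_s"])
E
```

```text
top 0.27 30 [0.268 0.271 0.273]
top 0.3 31 [0.262 0.265 0.267]
top 0.33 30 [0.258 0.26  0.262]
top 0.345 417 [0.256 0.262 0.268]
top 0.355 94 [0.255 0.262 0.268]
scene 0.27 115 [0.268 0.272 0.281]
scene 0.3 114 [0.263 0.266 0.277]
scene 0.33 129 [0.258 0.262 0.272]
scene 0.345 451 [0.256 0.263 0.27 ]
scene 0.355 73 [0.255 0.264 0.27 ]
[0.52000851 0.36669231 0.41933552] [ 1.68840357e-04 -9.33016655e-03  9.99956451e-01 -1.27827044e-04] [0.93972213 0.10721292 1.28408338] 15.0167
```

Lid found leaning about 10 degrees from vertical, as the linkage predicts. I'll go down behind it and push along its arc.

>>> {"fn": "servo_tool", "kwargs": {
  "motion": [
    [0,0,0,0,0,20,1],
    [0,0,0,0,0,50,1],
    [0,0,0,0,0,80,1],
    [0,0,0,0,0,97,1],
    [0,0,0,0,-20,101,1],
    [0,0,0,0,-45,101,1],
    [0,0,0,0,-65,101,1],
    [0,0,0,0,-74,101,1]
  ]
}}

```text
time_s: 15.68
tool_pos: [0.5215, 0.2899, 0.3184]
orientation: [0.0, -0.008, 1.0, -0.0]
force: [0.5, 0.6, 0.9]
finger_gap: 0.0001
grip_force: 0.0
```

>>> {"fn": "servo_tool", "kwargs": {
  "motion": [
    [0,0,0,0,-3,0,1],
    [0,0,0,0,-7,0,1],
    [0,0,0,0,-11,1,1],
    [0,0,0,0,-16,2,1],
    [0,0,0,0,-21,3,1],
    [0,0,0,0,-26,4,1],
    [0,0,0,0,-32,5,1],
    [0,0,0,0,-38,7,1]
  ]
}}

```text
time_s: 16.35
tool_pos: [0.5221, 0.2552, 0.3106]
orientation: [-0.0, -0.009, 1.0, 0.0]
force: [0.1, 1.8, 2.8]
finger_gap: -0.0003
grip_force: 1.4
```

>>> {"fn": "servo_tool", "kwargs": {
  "motion": [
    [0,0,0,0,-4,1,1],
    [0,0,0,0,-8,2.5,1],
    [0,0,0,0,-12,4,1],
    [0,0,0,0,-16,6,1],
    [0,0,0,0,-20,7.5,1],
    [0,0,0,0,-24,9,1],
    [0,0,0,0,-28,11,1],
    [0,0,0,0,-31,12.5,1]
  ]
}}

```text
time_s: 17.02
tool_pos: [0.5227, 0.224, 0.298]
orientation: [-0.0, -0.009, 1.0, -0.0]
force: [0.2, 0.7, 2.3]
finger_gap: -0.0
grip_force: 1.1
```

>>> {"fn": "servo_tool", "kwargs": {
  "motion": [
    [0,0,0,0,-4,2,1],
    [0,0,0,0,-7,4,1],
    [0,0,0,0,-11,6,1],
    [0,0,0,0,-14,8,1],
    [0,0,0,0,-18,10.5,1],
    [0,0,0,0,-21,13,1],
    [0,0,0,0,-25,15.5,1],
    [0,0,0,0,-28,18,1]
  ]
}}

```text
time_s: 17.68
tool_pos: [0.5232, 0.1961, 0.28]
orientation: [-0.0, -0.009, 1.0, -0.0]
force: [-0.8, 1.6, 2.5]
finger_gap: -0.0001
grip_force: 1.0
```

>>> {"fn": "servo_tool", "kwargs": {
  "motion": [
    [0,0,0,0,-3,2.5,1],
    [0,0,0,0,-6,5,1],
    [0,0,0,0,-9.5,8,1],
    [0,0,0,0,-12.5,11,1],
    [0,0,0,0,-15.5,13.5,1],
    [0,0,0,0,-18.5,16.5,1],
    [0,0,0,0,-21.5,19.5,1],
    [0,0,0,0,-24.5,22.5,1]
  ]
}}

```text
time_s: 18.35
tool_pos: [0.5237, 0.1717, 0.2575]
orientation: [-0.0, -0.009, 1.0, -0.0]
force: [-0.2, -0.3, 1.0]
finger_gap: -0.0002
grip_force: 0.8
```

Tracking the arc (expected y 171, z 259). Continuing.

>>> {"fn": "servo_tool", "kwargs": {
  "motion": [
    [0,0,0,0,-2.5,3,1],
    [0,0,0,0,-5,6,1],
    [0,0,0,0,-8,9,1],
    [0,0,0,0,-10.5,12,1],
    [0,0,0,0,-13,15,1],
    [0,0,0,0,-15.5,18.5,1],
    [0,0,0,0,-18,22,1],
    [0,0,0,0,-20,25.5,1]
  ]
}}

```text
time_s: 19.02
tool_pos: [0.5241, 0.1517, 0.2319]
orientation: [0.0, -0.009, 1.0, -0.0]
force: [0.2, -0.1, 2.1]
finger_gap: 0.0003
grip_force: 0.6
```

>>> {"fn": "servo_tool", "kwargs": {
  "motion": [
    [0,0,0,0,-2,3.5,1],
    [0,0,0,0,-4,7,1],
    [0,0,0,0,-6,10.5,1],
    [0,0,0,0,-8,14,1],
    [0,0,0,0,-10,17.5,1],
    [0,0,0,0,-12,21,1],
    [0,0,0,0,-14,25,1],
    [0,0,0,0,-15.5,29,1]
  ]
}}

```text
time_s: 19.68
tool_pos: [0.5243, 0.1363, 0.2029]
orientation: [-0.0, -0.009, 1.0, 0.0]
force: [0.3, -0.7, 1.5]
finger_gap: 0.0001
grip_force: 0.5
```

>>> {"fn": "servo_tool", "kwargs": {
  "motion": [
    [0,0,0,0,-1.5,4,1],
    [0,0,0,0,-3,8,1],
    [0,0,0,0,-4.5,12,1],
    [0,0,0,0,-6,16,1],
    [0,0,0,0,-7,20,1],
    [0,0,0,0,-8,24,1],
    [0,0,0,0,-9,28,1],
    [0,0,0,0,-10,31,1]
  ]
}}

```text
time_s: 20.35
tool_pos: [0.5245, 0.1265, 0.1718]
orientation: [-0.0, -0.009, 1.0, 0.0]
force: [-0.3, 0.5, 0.4]
finger_gap: -0.0
grip_force: 0.4
```

Lid at about 80 degrees. Last part at half speed.

>>> {"fn": "servo_tool", "kwargs": {
  "motion": [
    [0,0,0,0,-0.5,2,1],
    [0,0,0,0,-1,4,1],
    [0,0,0,0,-1.5,6,1],
    [0,0,0,0,-2,8,1],
    [0,0,0,0,-2.5,10,1],
    [0,0,0,0,-3,12,1],
    [0,0,0,0,-3,14,1],
    [0,0,0,0,-3,16,1]
  ]
}}

```text
time_s: 21.02
tool_pos: [0.5246, 0.1235, 0.1561]
orientation: [0.0, -0.009, 1.0, -0.0]
force: [0.1, 0.0, 0.7]
finger_gap: 0.0005
grip_force: 0.4
```

>>> {"fn": "servo_tool", "kwargs": {
  "motion": [
    [0,0,0,0,0,1.5,1],
    [0,0,0,0,0,3,1],
    [0,0,0,0,0,4.5,1],
    [0,0,0,0,-1,6,1],
    [0,0,0,0,-1,7.5,1],
    [0,0,0,0,-1,9,1],
    [0,0,0,0,-1,10.5,1],
    [0,0,0,0,-1,12,1]
  ]
}}

```text
time_s: 21.68
tool_pos: [0.5246, 0.1225, 0.1441]
orientation: [0.0, -0.009, 1.0, -0.0]
force: [0.3, -0.7, 0.8]
finger_gap: -0.0003
grip_force: 0.4
```

>>> {"fn": "servo_tool", "kwargs": {
  "motion": [
    [0,0,0,0,0,1,1],
    [0,0,0,0,0,2,1],
    [0,0,0,0,0,3,1],
    [0,0,0,0,0,4,1],
    [0,0,0,0,0,4.5,1],
    [0,0,0,0,0,4.5,1]
  ]
}}

```text
time_s: 22.18
tool_pos: [0.5245, 0.1226, 0.1396]
orientation: [-0.0, -0.009, 1.0, -0.0]
force: [-0.2, -0.1, -0.9]
finger_gap: -0.0001
grip_force: 0.0
```

>>> {"fn": "servo_tool", "kwargs": {
  "motion": [
    [0,0,0,0,0,0.4,1],
    [0,0,0,0,0,0.8,1],
    [0,0,0,0,0,0.8,1]
  ]
}}

```text
time_s: 22.43
tool_pos: [0.5246, 0.1226, 0.1391]
orientation: [0.0, -0.009, 1.0, 0.0]
force: [-0.0, -0.1, 1.2]
finger_gap: -0.0002
grip_force: 0.6
```

>>> {"fn": "servo_tool", "kwargs": {
  "motion": [
    [0,0,0,0,0,0.4,1],
    [0,0,0,0,0,0.8,1],
    [0,0,0,0,0,0.8,1]
  ]
}}

```text
time_s: 22.68
tool_pos: [0.5246, 0.1226, 0.1389]
orientation: [0.0, -0.009, 1.0, 0.0]
force: [-4.7, -0.4, 14.9]
finger_gap: -0.0
grip_force: 7.9
```

>>> {"fn": "servo_tool", "kwargs": {
  "motion": [
    [0,0,0,0,0,-1,1],
    [0,0,0,0,0,-5,1],
    [0,0,0,0,0,-20,1],
    [0,0,0,0,0,-50,1],
    [0,0,0,0,0,-85,1],
    [0,0,0,0,0,-120,1],
    [0,0,0,0,0,-145,1],
    [0,0,0,0,0,-150,1]
  ]
}}

```text
time_s: 23.35
tool_pos: [0.5263, 0.1228, 0.2929]
orientation: [0.003, -0.009, 1.0, 0.0]
force: [0.3, -0.0, 0.0]
finger_gap: -0.0003
grip_force: 0.0
```

```bash
python3 - <<'E'
from h import *
a=[]
for n in("scene","top"):
    f=viewer.grab_frame(n);P=cloud(f).reshape(-1,3);a.append(f["frame"])
    for y in(.09,.12,.2,.27): s=P[(abs(P[:,1]-y)<.008)&(abs(P[:,0]-.525)<.13)&(P[:,2]>.1)&(P[:,2]<.16)]; print(n,y,len(s),np.median(s[:,2]).round(4) if len(s) else "")
print(readout.get_obs()["time_s"],readout.get_obs()["tool_pos"],readout.get_obs()["force"])
cv2.imwrite("pics/end.png",cv2.resize(np.hstack([a[0][:,60:460],a[1][:,60:460]]),(800,384)))
E
```

```text
scene 0.09 446 0.1378
scene 0.12 445 0.1381
scene 0.2 429 0.1376
scene 0.27 440 0.1377
top 0.09 20 0.1367
top 0.12 123 0.1383
top 0.2 215 0.1381
top 0.27 81 0.1374
23.45 [0.52514078 0.12264168 0.28943962] [ 0.63560198 -0.36264188 -0.83105502]
```

View pics/end.png

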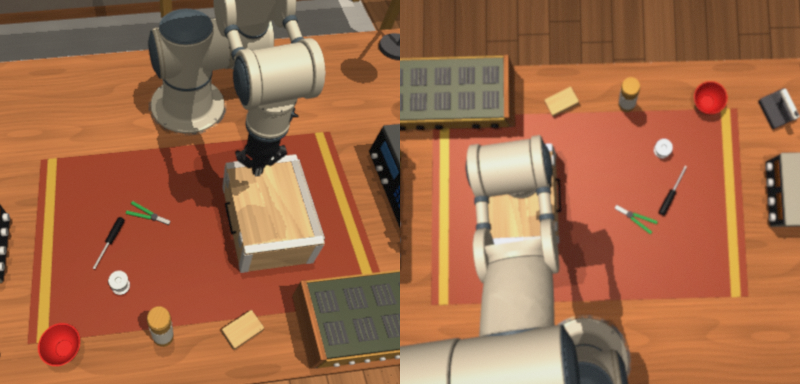

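The lid is level (about 138 mm everywhere) and shut at left-panel (270,205). The screwdriver, pliers and reel are where they were, and the gripper is clear.

```bash
python3 -c "
from station import job
print(job.hand_in())"
```

```text
the job is handed in; nothing more can be done
None
```

The multimeter lies flat and face up in the empty compartment, the stay is broken, and the lid was lowered gently until fully shut; I handed the job in at about 23.5 s, well inside the 69 s limit, with the gripper clear of everything.

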